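# Sweep the slide box's cover clean and lift it off level

### The arm

A 7-joint arm with a two-finger parallel gripper is mounted at the origin on a cart in front of the work surface, level with it; the furniture and walls round the work are solid. World frame = base frame: x ahead of the robot, y to its left, z up, the work surface at z = 0. Lengths are in m, angles in rad, forces in N, time in s.
With the tool pointing down it reaches from about 0.4 to 0.85 m from the base axis. Payload 4.4 kg.
Tool frame: the origin (TCP) lies at the very end of the fingers, on their centre line; the grasp point (between the pads) lies 19 mm behind it; z points along the fingers, y is the line along which they close (so a half turn about z gives the same grasp; the last joint's range is limited). The gripper opens to 94 mm and grips with 3 to 60 N. Pads are 16 mm wide; open, the fingers measure 119 mm over their backs; the gripper's body (75 mm by 177 mm) begins 78 mm behind the grasp point.
Start: joints at [-1.409, 0.628, 0.038, 1.517, -0.027, 0.996, -0.02], TCP at [0.147, 0.633, 0.184] pointing down, gripper open.
Joint ranges: [-3.06, 3.06], [-0.37, 2.12], [-1.25, 1.32], [0.18, 2.47], [-1.1, 4.24], [0.23, 1.98], [-2.94, 2.94]. Speed limits (rad/s): [2.57, 2.57, 3.14, 3.14, 3.14, 3.14, 3.14].

### API

Orientations are given as [roll, pitch, yaw] about the fixed x, y, z axes, in that order (R = Rz(yaw) Ry(pitch) Rx(roll)).
In Python, from plant import telemetry, vision, workorder, nets gives the robot as it stands.
- The arm moves only by the tool servo_tool, never from a script. Its argument "series" is a list of rows, each an object with "xyz": the shift along the tool's x, y, z in mm, a list of three; "angular": the turn, a rotation vector about the tool's x, y, z in degrees, a list of three; "gripper": the opening, from 0 (shut) to 1 (fully open). In form: [{"xyz": [x, y, z], "angular": [ax, ay, az], "gripper": gripper}, ...]. A call has 1 to 10 rows; each row shifts and turns the commanded pose from where the row before left it, along the tool's axes as they then stand; what a row does not reach is not made up. A row lasts 1/10 s, in which the tool goes at most 50 mm and 8.59 degrees, less where a joint would pass 70% of its speed; a pose out of reach is approached as far as the arm can. A call with a gripper value outside its range is refused whole. The fingers move at their own pace and stop on an object; the grip force is fixed at half the most. Time passes only in rows, so rows that do not move let the fingers close. It gives the time, the measured TCP pose, the force, the opening and the grip force at its end, in the units of the state.
- telemetry.read_state(): the state, without advancing time (a new reading comes with each control period).
- vision.capture(name): name is "side" or "top" or "wrist"; returns (picture, depth): 384x512x3 uint8, red, green, blue; 384x512 float32, m along the optical axis (not along the pixel's ray), 0 where there is no reading.
- vision.camera_model(name): a dict with "camera_matrix" (3x3 intrinsics, pixels), "distortion" ([k1, k2, p1, p2, k3] as OpenCV has them; the pictures are not rectified), "R" (3x3) and "t" (3): a world point X has camera coordinates R X + t; the wrist camera has in their place "hand_eye" (4x4, takes a point from camera to tool coordinates, whose origin is the TCP and whose axes are the flange's). Camera axes: x right, y down, z forward; pixel columns grow to the right and rows downward; lengths in m; the calibration is good to about 2 mm. A picture is of the moment at which its call begins: read the wrist's pose just before it. camera_model takes no time and is no camera call.
- workorder.close_job(): hands the job in; it is judged then, once.
Trained networks look in the newest picture that a camera, given by its name, has taken for a name from the list of things; names that differ only in an ending like _2 or _b are one class to them, and where a whole thing is asked for, a point or a joint stands for the part that bears it (a point fixed in the world has none). Each returns a list of dicts, best first, with "confidence" (0 to 1); they miss things now and then, are a little off and sometimes report something else, mostly with a low value. They report only what shows in the picture. A call takes as long as a camera call.
- nets.recognise(camera, target): "position" ([x, y, z] in m, in world coordinates, good to about 4 mm: the middle of the surface that is visible of it).
- nets.masks_of(camera, target): "pixels" (384x512 bool, what is visible of it).
The state is a dict: "clock": time; "joint_pos": joint angles; "qvel": joint speeds; "tau": joint torques, N m; "tool_pos": TCP position; "tcp_rot": TCP orientation; "force": force on the tool from outside, world axes, zero at the start; "moment": the same for the moment, N m; "width": opening from 0.0 (shut) to 1.0 (fully open); "gripper_force": force on a finger pad.
Only numpy, scipy, OpenCV 4.12 (cv2) and the standard library are available. Lean on these libraries where they do the work, as an engineer would, in place of code of your own. Each camera call takes 0.05 s, during which the arm holds its last target. There are 200 camera calls.

### The job

Crumbs of cork lie on the loose cover of the slide box and must not fall in when it is opened. With the standing scraper block push all three crumbs off the cover into the steel tray beside the box (not with the fingers), stand the scraper back on the worktop, then take the cover by its bar, lift it straight up about 10 cm, always level, and finish still holding it there, steady and level above the open box. Leave the other things alone.

Things in the scene. Friction and masses are not known exactly. Their poses are not given: they have to be found in the camera images.
- box: white open-topped slide box, fixed, 150 (x) x 200 (y) x 58 mm high, walls 5 mm; origin at the centre of its underside on the worktop. The tray stands on its +y side. Between the box's place and the scraper's a tall fixed cool box stands farther back, its nearest corner about 0.58 m ahead of the robot: pass on the robot's side of it
- cover: loose aluminium cover on the box, about 0.4 kg, balanced at its middle: plate 156 (x) x 220 (y) x 6 mm over a locating plug 134 x 184 x 8 mm that sits in the box with 3 mm of play (lift straight up). Origin at the centre of the plug's underside, 50 mm above the worktop at the start; the plate's upper face is 14 mm above the origin; axes as the box's at the start (within 0.02 rad)
- cover_bar (a point): centre of the cover's black grip bar, over the middle of the cover: bar 100 mm long along the cover's x, 16 mm wide (y), 14 mm high, its underside 20 mm and its top 34 mm above the plate, on two posts 41 mm either side of the middle; axes as the cover's
- tray: open steel tray, fixed, 165 (x) x 115 (y) x 30 mm high, walls 3 mm, beside the box with its near wall tucked under the cover's overhanging +y edge; origin at the centre of its underside; axes as the box's
- scraper: grey scraper block standing upright, 0.18 kg: foot 116 mm long (x) x 28 mm thick (y) x 20 mm high, black rubber sole; above it an upright grip 64 mm (x) x 20 mm (y), from 18 to 100 mm high, to be pinched across its 20 mm. Origin at the centre of its sole; it pushes with the long side faces of the foot. It starts in either of two places, the timer in the other
- crumb_a: crumb of cork about 16 x 14 x 9 mm, lying on the +y half of the cover, 56 to 88 mm from its middle line (three crumbs abreast, within 40 mm of its middle in the cover's x); origin at the centre of its underside
- crumb_b: crumb of cork about 16 x 14 x 9 mm, lying on the +y half of the cover, 56 to 88 mm from its middle line (three crumbs abreast, within 40 mm of its middle in the cover's x); origin at the centre of its underside
- crumb_c: crumb of cork about 16 x 14 x 9 mm, lying on the +y half of the cover, 56 to 88 mm from its middle line (three crumbs abreast, within 40 mm of its middle in the cover's x); origin at the centre of its underside
- timer: bystander: round white and grey bench timer, 66 mm across, 49 mm high; origin at the centre of its underside
- stapler: bystander: black stapler, 36 x 145 x 56 mm; origin under its centre
- tape_roll: bystander: roll of tape lying flat, 84 mm across, 19 mm high; origin under its centre
- cork_cup: bystander: clear cup of corks, 68 mm across, 88 mm high; origin under its centre

How it is judged:
On the way, in this order (a step that is already met when the one before it is completed fails the run):
1. the scraper is lifted off the worktop (height (world z) of scraper above 0.04 m and contact force between scraper and the fingers above 1 N), for 0.2 s.
2. all three crumbs lie in the tray, the cover still on the box (x of crumb_a in the frame of tray between -0.083 and 0.083 m and y of crumb_a in the frame of tray between -0.058 and 0.058 m and z of each of crumb_a, crumb_b, crumb_c in the frame of tray below 0.028 m and x of crumb_b in the frame of tray between -0.083 and 0.083 m and y of crumb_b in the frame of tray between -0.058 and 0.058 m and x of crumb_c in the frame of tray between -0.083 and 0.083 m and y of crumb_c in the frame of tray between -0.058 and 0.058 m and height (world z) of cover below 0.055 m), for 0.2 s.
3. the scraper stands on the worktop again, let go (height (world z) of scraper below 0.006 m and angle between scraper's own z axis and vertical below 0.1 rad and contact force between scraper and the arm below 0.1 N and contact force between scraper and the fingers below 0.1 N and linear speed of scraper below 0.02 m/s), for 0.2 s.
At the end, for the whole second after the job is handed in: the fingers hold the cover 60 to 170 mm above its seat, within 40 mm of straight above the box, within 4 degrees of level, at rest and touching neither box, tray nor scraper; all three crumbs lie in the tray; the scraper stands upright on the worktop, let go (all of step 3 and height (world z) of cover between 0.11 and 0.22 m and angle between cover's own z axis and vertical below 0.07 rad and linear speed of cover below 0.02 m/s and angular speed of cover below 0.1 rad/s and horizontal distance between cover and box below 0.04 m and contact force between cover and the fingers above 2 N and contact force between cover and box below 0.1 N and contact force between cover and scraper below 0.1 N and contact force between cover and tray below 0.1 N and x of crumb_a in the frame of tray between -0.083 and 0.083 m and y of crumb_a in the frame of tray between -0.058 and 0.058 m and z of each of crumb_a, crumb_b, crumb_c in the frame of tray below 0.028 m and x of crumb_b in the frame of tray between -0.083 and 0.083 m and y of crumb_b in the frame of tray between -0.058 and 0.058 m and x of crumb_c in the frame of tray between -0.083 and 0.083 m and y of crumb_c in the frame of tray between -0.058 and 0.058 m); the arm keeps its last pose, push and grip.
It fails at once if a crumb is touched with the gripper or arm (contact force between any of crumb_a, crumb_b, crumb_c and the fingers above 0.3 N or contact force between any of crumb_a, crumb_b, crumb_c and the arm above 0.3 N).
It fails at once if the cover is tipped by more than 10 degrees (angle between cover's own z axis and vertical above 0.175 rad).
It fails at once if the cover is lifted while a crumb is not in the tray (height (world z) of cover above 0.065 m and not (x of crumb_a in the frame of tray between -0.083 and 0.083 m and y of crumb_a in the frame of tray between -0.058 and 0.058 m and z of each of crumb_a, crumb_b, crumb_c in the frame of tray below 0.028 m and x of crumb_b in the frame of tray between -0.083 and 0.083 m and y of crumb_b in the frame of tray between -0.058 and 0.058 m and x of crumb_c in the frame of tray between -0.083 and 0.083 m and y of crumb_c in the frame of tray between -0.058 and 0.058 m)).
It fails at once if a bystander is moved by more than 2 cm (distance of any of timer, stapler, tape_roll, cork_cup from where it was at the start of the episode above 0.02 m).
It also fails if it takes over 67 s, if anything falls off the work surface, if the arm or the gripper's body presses on something with over 40 N, if the wrist force passes 120 N, or if a joint passes its speed limit or range.

## Working session

There is one attempt and no reset: what is moved stays moved. The work goes in short steps, Python scripts to look and compute and a tool call to move; the robot and the scene stay as the last step left them, time stands still between calls to the robot, and variables do not carry over. Pictures are saved under pics/ and viewed, at most 10 in all, crops included, and the job is handed in when it is done.

Besides the shell and the picture viewer there is one more tool, called after ">>>" as name(argument=value, ...) on one line, values as JSON. servo_tool: Moves the arm, as the interface text tells. Its arguments: {"type":"object","properties":{"series":{"type":"array"}},"required":["series"]}

```bash
mkdir -p pics
cat > h.py <<'E'
import numpy as np, cv2
from scipy.spatial.transform import Rotation as Ro
from plant import telemetry, vision, workorder, nets
def pose():
    s=telemetry.read_state(); return s,np.array(s['tool_pos']),Ro.from_euler('xyz',s['tcp_rot']).as_matrix() if len(s['tcp_rot'])==3 else None
def ext(cam):
    m=vision.camera_model(cam); K=np.array(m['camera_matrix']); D=np.array(m['distortion'])
    if 'R' in m: return K,D,np.array(m['R']),np.array(m['t'])
    s,p,R=pose(); H=np.array(m['hand_eye']); Rw=R@H[:3,:3]; tw=R@H[:3,3]+p
    return K,D,Rw.T,-Rw.T@tw
def cloud(e,depth,mask):
    K,D,R,t=e; v,u=np.nonzero(mask&(depth>0)); z=depth[v,u]
    n=cv2.undistortPoints(np.stack([u,v],1).astype(float)[:,None],K,D)[:,0]
    c=np.column_stack([n*z[:,None],z]); return (c-t)@R
def proj(e,X):
    K,D,R,t=e; return cv2.projectPoints(np.atleast_2d(X).astype(float),cv2.Rodrigues(R)[0],t,K,D)[0][:,0]
def save(n,im): cv2.imwrite('pics/'+n,im[:,:,::-1])
E
python3 - <<'E'
from h import *
print(telemetry.read_state())
for c in ['top','side']:
    e=ext(c); im,d=vision.capture(c); save(c+'1.png',im)
    print(c,'campos',-e[2].T@e[3])
    for n in ['scraper','cover','cover_bar','tray','box','crumb_a','timer','stapler','tape_roll','cork_cup']:
        for r in nets.masks_of(c,n)[:4]:
            if r['confidence']<.3: continue
            P=cloud(e,d,r['pixels'])
            if len(P): print(n,round(r['confidence'],2),len(P),np.median(P,0).round(3),np.percentile(P,3,0).round(3),np.percentile(P,97,0).round(3))
print(telemetry.read_state()['clock'])
E
```

```text
{'clock': 0.0, 'joint_pos': array([-1.40881679,  0.62932542,  0.03839885,  1.51832171, -0.02696798,
        0.99631497, -0.02001216]), 'qvel': array([-0.00091143, -0.00219891, -0.00067024,  0.00132719, -0.0003331 ,
       -0.00012244,  0.0004114 ]), 'tau': array([ 5.60620401e-05, -5.49723744e+01,  1.14329025e+00, -1.86631197e+01,
       -5.22536086e-02,  2.37090740e-02,  1.60481618e-04]), 'tool_pos': array([0.14657992, 0.63254754, 0.18318162]), 'tcp_rot': array([-3.13974017e+00,  2.40638524e-05,  2.91385433e+00]), 'force': array([ 0.05597456, -0.37986064,  0.79925319]), 'moment': array([0.03413863, 0.01472112, 0.00282177]), 'gripper_force': 0.0, 'width': 0.998489676546345}
top campos [0.51729546 0.17974123 1.33726229]
scraper 0.62 524 [ 0.521 -0.254  0.043] [ 0.472 -0.275  0.007] [ 0.571 -0.243  0.103]
cover 0.59 3743 [0.515 0.238 0.065] [0.438 0.137 0.06 ] [0.594 0.345 0.098]
cover_bar 0.58 3659 [0.516 0.238 0.065] [0.438 0.138 0.06 ] [0.593 0.344 0.098]
tray 0.93 1853 [0.488 0.412 0.005] [ 0.409  0.357 -0.001] [0.565 0.466 0.031]
timer 0.73 380 [ 0.484 -0.088  0.04 ] [ 0.457 -0.123
[... 496 characters left out ...]
.55 3017 [0.509 0.234 0.066] [0.435 0.138 0.06 ] [0.587 0.345 0.098]
cover_bar 0.57 3134 [0.512 0.233 0.066] [0.435 0.138 0.059] [0.593 0.342 0.098]
cover_bar 0.41 486 [0.589 0.539 0.044] [0.578 0.484 0.004] [0.613 0.611 0.061]
tray 0.93 1395 [0.481 0.423 0.006] [ 0.403  0.354 -0.   ] [0.565 0.47  0.033]
box 0.74 211 [0.436 0.239 0.032] [0.423 0.133 0.006] [0.457 0.317 0.049]
timer 0.69 463 [ 0.476 -0.091  0.037] [ 0.452 -0.119  0.   ] [ 0.515 -0.06   0.053]
stapler 0.61 466 [0.589 0.539 0.043] [0.578 0.484 0.004] [0.612 0.608 0.061]
tape_roll 0.57 433 [0.428 0.575 0.021] [0.393 0.534 0.002] [0.467 0.616 0.026]
cork_cup 0.76 481 [0.714 0.315 0.067] [0.688 0.286 0.01 ] [0.751 0.349 0.091]
1.1
```

View pics/top1.png

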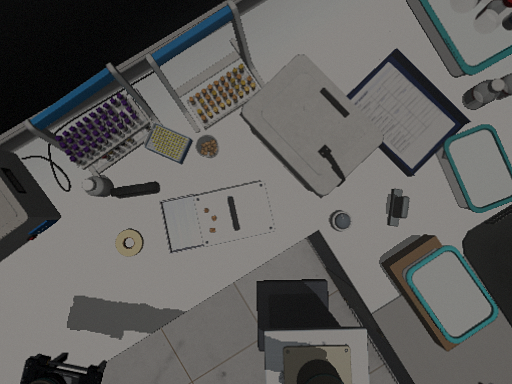

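Run:
```python
from h import *
for c in ['top','side']:
    e=ext(c); im,d=vision.capture(c)
    P=cloud(e,d,np.ones(d.shape,bool))
    def rect(lab,sel):
        r=cv2.minAreaRect(P[sel][:,:2].astype(np.float32)); print(c,lab,sel.sum(),np.round(r[0],3),np.round(r[1],3),round(r[2],2), 'z',np.median(P[sel][:,2]).round(4))
    x,y,z=P.T
    rect('grip',(z>.08)&(abs(x-.52)<.09)&(abs(y+.26)<.06)&(z<.115))
    rect('foot',(z>.012)&(z<.03)&(abs(x-.52)<.09)&(abs(y+.26)<.06))
    rect('bar',(z>.09)&(z<.11)&(abs(x-.515)<.08)&(abs(y-.238)<.05))
    rect('plate',(z>.055)&(z<.078)&(abs(x-.515)<.1)&(abs(y-.238)<.13))
    for r in nets.recognise(c,'crumb_a')+nets.recognise(c,'cover_bar')[:1]: print(r)
    hsv=cv2.cvtColor(im,cv2.COLOR_RGB2HSV)
    m=(hsv[...,1]>80)&(hsv[...,0]>5)&(hsv[...,0]<30)
    n,l,st,ce=cv2.connectedComponentsWithStats(m.astype(np.uint8))
    for i in range(1,n):
        if 4<st[i,4]<300:
            Q=cloud(e,d,l==i)
            if len(Q): print(ce[i].round(0),st[i,4],np.median(Q,0).round(3))
    for lo in (.2,.3):
        s=(z>lo)&(x>.55)&(x<.9)&(abs(y)<.3)
        if s.sum(): print('tall',P[s].min(0),P[s].max(0))
```

```text
top grip 184 [ 0.522 -0.261] [0.023 0.063] 81.34 z 0.0994
top foot 215 [ 0.521 -0.261] [0.028 0.115] 80.76 z 0.0204
top bar 185 [0.515 0.241] [0.099 0.016] 10.89 z 0.0987
top plate 3554 [0.515 0.242] [0.156 0.22 ] 11.04 z 0.0652
{'position': [0.5194, 0.2418, 0.0675], 'confidence': 0.66}
[241.  67.] 24 [0.957 0.206 0.09 ]
[234.  71.] 19 [0.944 0.227 0.09 ]
[228.  74.] 17 [0.934 0.246 0.091]
[238.  76.] 21 [0.928 0.216 0.091]
[222.  78.] 16 [0.922 0.264 0.091]
[249.  78.] 20 [0.921 0.183 0.091]
[234.  83.] 43 [0.91  0.229 0.089]
[216.  83.] 19 [0.909 0.282 0.089]
[242.  82.] 23 [0.909 0.204 0.09 ]
[226.  84.] 24 [0.904 0.253 0.088]
[253.  85.] 24 [0.899 0.172 0.09 ]
[210.  87.] 19 [0.897 0.301 0.09 ]
[220.  88.] 22 [0.891 0.271 0.089]
[246.  89.] 26 [0.888 0.191 0.088]
[204.  91.] 16 [0.887 0.321 0.091]
[230.  91.] 21 [0.885 0.241 0.091]
[214.  92.] 22 [0.881 0.291 0.089]
[240.  93.] 26 [0.875 0.211 0.09 ]
[197.  95.] 18 [0.873 0.34  0.091]
[224.  95.] 21 [0.873 0.259 0.089]
[211. 103.] 75 [0.848 0.298 0.089]
[234.  97.] 21 [0.865 0.229 0.09 ]
[191.  99.] 18 [0.861 0.359 0.091]
[218.  
[... 1518 characters left out ...]
] 18 [0.741 0.549 0.109]
[275. 111.] 10 [0.859 0.361 0.09 ]
[280. 120.] 71 [0.84  0.323 0.088]
[286. 121.] 70 [0.851 0.304 0.089]
[293. 122.] 70 [0.863 0.286 0.09 ]
[301. 117.] 29 [0.903 0.281 0.091]
[307. 117.] 19 [0.918 0.264 0.092]
[314. 118.] 19 [0.928 0.244 0.091]
[321. 118.] 13 [0.944 0.228 0.089]
[327. 119.] 13 [0.958 0.212 0.091]
[272. 123.] 35 [0.817 0.333 0.089]
[256. 146.] 71 [0.715 0.318 0.072]
[141. 158.] 10 [0.433 0.59  0.018]
[211. 180.] 6 [0.525 0.325 0.075]
[211. 189.] 7 [0.501 0.302 0.072]
[201. 195.] 8 [0.466 0.309 0.073]
[104. 246.] 10 [ 0.148  0.54  -0.2  ]
[296. 360.] 70 [ 0.309 -0.232  0.084]
tall [ 0.55310456 -0.16650232  0.20000667] [0.89967164 0.20806355 0.2503792 ]
```

Top view shows the cover at about (163–273, 182–250), bar at (233, 213) and crumbs at (206, 210), (214, 218) and (212, 230). The tray is to its left, the timer at (340, 220) and the scraper at (397, 206). The box yaw is about +11°, the scraper's about −9°. I'll move toward the scraper, keeping to the robot's side of the cool box.

>>> servo_tool(series=[{"xyz": [-33, -29, -4], "angular": [0, 0, 0], "gripper": 1}, {"xyz": [-33, -29, -4], "angular": [0, 0, 0], "gripper": 1}, {"xyz": [-33, -29, -4], "angular": [0, 0, 0], "gripper": 1}, {"xyz": [-33, -29, -4], "angular": [0, 0, 0], "gripper": 1}, {"xyz": [-33, -29, 0], "angular": [0, 0, 0], "gripper": 1}, {"xyz": [-33, -29, 0], "angular": [0, 0, 0], "gripper": 1}, {"xyz": [-23, -37, 0], "angular": [0, 0, 0], "gripper": 1}, {"xyz": [-23, -37, 0], "angular": [0, 0, 0], "gripper": 1}, {"xyz": [-23, -37, 0], "angular": [0, 0, 0], "gripper": 1}, {"xyz": [-23, -37, 0], "angular": [0, 0, 0], "gripper": 1}])

```text
clock: 2.4
tool_pos: [0.3571, 0.2525, 0.2003]
tcp_rot: [3.141, 0.001, 2.914]
force: [0.8, 0.3, 0.1]
width: 0.997
gripper_force: 0.0
```

>>> servo_tool(series=[{"xyz": [-23, -37, 0], "angular": [0, 0, 0], "gripper": 1}, {"xyz": [-23, -37, 0], "angular": [0, 0, 0], "gripper": 1}, {"xyz": [-23, -37, 0], "angular": [0, 0, 0], "gripper": 1}, {"xyz": [-23, -37, 0], "angular": [0, 0, 0], "gripper": 1}, {"xyz": [-23, -37, 0], "angular": [0, 0, 0], "gripper": 1}, {"xyz": [-15, -40, 0], "angular": [0, 0, 0], "gripper": 1}, {"xyz": [-15, -40, 0], "angular": [0, 0, 0], "gripper": 1}, {"xyz": [-15, -40, 0], "angular": [0, 0, -2], "gripper": 1}, {"xyz": [-15, -40, 0], "angular": [0, 0, -2], "gripper": 1}, {"xyz": [0, 0, 0], "angular": [0, 0, 0], "gripper": 1}])

```text
clock: 3.4
tool_pos: [0.4511, -0.1281, 0.2005]
tcp_rot: [-3.138, 0.003, 2.975]
force: [0.1, 0.5, -0.2]
width: 1.0
gripper_force: 0.0
```

>>> servo_tool(series=[{"xyz": [-24, -30, 0], "angular": [0, 0, 0], "gripper": 1}, {"xyz": [-24, -30, 0], "angular": [0, 0, 0], "gripper": 1}, {"xyz": [-24, -30, 0], "angular": [0, 0, 0], "gripper": 1}, {"xyz": [0, 0, 0], "angular": [0, 0, 0], "gripper": 1}, {"xyz": [0, 0, 0], "angular": [0, 0, 0], "gripper": 1}])

```text
clock: 3.9
tool_pos: [0.5073, -0.221, 0.1996]
tcp_rot: [3.141, -0.001, 2.983]
force: [-0.4, 0.4, -0.5]
width: 1.002
gripper_force: 0.0
```

```bash
cat >> h.py <<'E'
def rects(c,name=None):
    e=ext(c); im,d=vision.capture(c)
    if name: save(name,im)
    P=cloud(e,d,np.ones(d.shape,bool)); x,y,z=P.T
    return im,d,e,P
def rect(P,sel):
    r=cv2.minAreaRect(P[sel][:,:2].astype(np.float32)); return sel.sum(),np.round(r[0],4),np.round(r[1],3),round(r[2],2),np.median(P[sel][:,2]).round(4)
E
python3 - <<'E'
from h import *
im,d,e,P=rects('wrist','w1.png'); x,y,z=P.T
n=(abs(x-.52)<.08)&(abs(y+.26)<.06)
print(rect(P,n&(z>.09)&(z<.112))); print(rect(P,n&(z>.012)&(z<.03)))
s,p,R=pose(); print(p,s['tcp_rot'],np.degrees(np.arctan2(R[1,1],R[0,1])),s['joint_pos'].round(2))
print(R.T@(np.array([.5205,-.26,p[2]])-p))
E
```

```text
(np.int64(1416), array([ 0.5222, -0.2616]), array([0.021, 0.063]), 79.45, np.float64(0.0992))
(np.int64(1012), array([ 0.5227, -0.2611]), array([0.028, 0.115]), 80.84, np.float64(0.0195))
[ 0.50707739 -0.22001542  0.1997153 ] [ 3.14037246e+00 -1.29394570e-03  2.98421665e+00] 80.98292878704272 [ 0.23  0.48  0.19  1.78 -0.11  0.9   1.89]
[-1.95233836e-02 -3.73867019e-02 -7.08814076e-05]
```

View pics/w1.png

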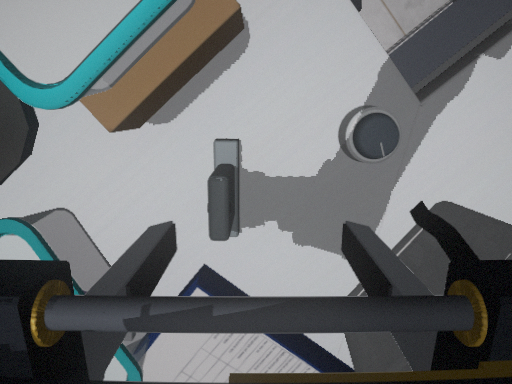

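Wrist view: scraper stands at (225, 190), aligned with the fingers; timer at (372, 135), brown box at upper left. I'll check the hand's clearance there before going down.

Run:
```python
from h import *
for c in ['top','side','wrist']:
    im,d,e,P=rects(c); x,y,z=P.T
    for a,b in ((-.33,-.295),(-.37,-.33),(-.41,-.37)):
        s=(x>.43)&(x<.6)&(y>a)&(y<b)&(z<.19)
        print(c,a,s.sum(),P[s,2].max().round(3) if s.any() else None, P[s&(z>.03)][:,:2].max(0).round(3) if (s&(z>.03)).any() else '')
```

```text
top -0.33 422 0.009 
top -0.37 408 0.086 [ 0.436 -0.339]
top -0.41 254 0.009 
side -0.33 658 0.009 
side -0.37 721 0.009 
side -0.41 824 0.01 
wrist -0.33 3868 0.003 
wrist -0.37 3700 0.085 [ 0.438 -0.337]
wrist -0.41 3571 0.003
```

>>> servo_tool(series=[{"xyz": [-10, -19, 0], "angular": [0, 0, 0], "gripper": 1}, {"xyz": [-11, -19, 0], "angular": [0, 0, 0], "gripper": 1}, {"xyz": [0, 0, 20], "angular": [0, 0, 0], "gripper": 1}, {"xyz": [0, 0, 25], "angular": [0, 0, 0], "gripper": 1}, {"xyz": [0, 0, 20], "angular": [0, 0, 0], "gripper": 1}, {"xyz": [0, 0, 0], "angular": [0, 0, 0], "gripper": 1}, {"xyz": [0, 0, 0], "angular": [0, 0, 0], "gripper": 1}])

```text
clock: 4.8
tool_pos: [0.5224, -0.2617, 0.1355]
tcp_rot: [3.141, -0.0, 2.984]
force: [-1.2, -0.2, 0.4]
width: 0.996
gripper_force: 0.0
```

>>> servo_tool(series=[{"xyz": [0, 0, 25], "angular": [0, 0, 0], "gripper": 1}, {"xyz": [0, 0, 25], "angular": [0, 0, 0], "gripper": 1}, {"xyz": [0, 0, 20], "angular": [0, 0, 0], "gripper": 1}, {"xyz": [0, 0, 8], "angular": [0, 0, 0], "gripper": 1}, {"xyz": [0, 0, 0], "angular": [0, 0, 0], "gripper": 0.6}, {"xyz": [0, 0, 0], "angular": [0, 0, 0], "gripper": 0.3}, {"xyz": [0, 0, 0], "angular": [0, 0, 0], "gripper": 0.1}, {"xyz": [0, 0, 0], "angular": [0, 0, 0], "gripper": 0.1}, {"xyz": [0, 0, 0], "angular": [0, 0, 0], "gripper": 0.1}, {"xyz": [0, 0, 0], "angular": [0, 0, 0], "gripper": 0.1}])

```text
clock: 5.8
tool_pos: [0.5225, -0.2625, 0.0574]
tcp_rot: [-3.141, 0.001, 2.984]
force: [-0.2, 0.2, -0.7]
width: 0.525
gripper_force: 0.0
```

>>> servo_tool(series=[{"xyz": [0, 0, 0], "angular": [0, 0, 0], "gripper": 0}, {"xyz": [0, 0, 0], "angular": [0, 0, 0], "gripper": 0}, {"xyz": [0, 0, 0], "angular": [0, 0, 0], "gripper": 0}])

```text
clock: 6.1
tool_pos: [0.5222, -0.2624, 0.057]
tcp_rot: [3.142, -0.0, 2.984]
force: [0.7, 0.2, -0.7]
width: 0.271
gripper_force: 0.0
```

>>> servo_tool(series=[{"xyz": [0, 0, 0], "angular": [0, 0, 0], "gripper": 0}, {"xyz": [0, 0, 0], "angular": [0, 0, 0], "gripper": 0}, {"xyz": [0, 0, 0], "angular": [0, 0, 0], "gripper": 0}, {"xyz": [0, 0, 0], "angular": [0, 0, 0], "gripper": 0}, {"xyz": [0, 0, 0], "angular": [0, 0, 0], "gripper": 0}])

```text
clock: 6.6
tool_pos: [0.5222, -0.2623, 0.057]
tcp_rot: [3.142, -0.0, 2.984]
force: [-0.1, -0.2, -1.1]
width: 0.21
gripper_force: 30.0
```

>>> servo_tool(series=[{"xyz": [0, 0, -20], "angular": [0, 0, 0], "gripper": 0}, {"xyz": [0, 0, -30], "angular": [0, 0, 0], "gripper": 0}, {"xyz": [0, 0, -35], "angular": [0, 0, 0], "gripper": 0}, {"xyz": [0, 0, -35], "angular": [0, 0, 0], "gripper": 0}, {"xyz": [0, 0, -23], "angular": [0, 0, 0], "gripper": 0}, {"xyz": [23, 32, 0], "angular": [0, 0, 0], "gripper": 0}, {"xyz": [23, 32, 0], "angular": [0, 0, 0], "gripper": 0}, {"xyz": [23, 32, 0], "angular": [0, 0, 0], "gripper": 0}, {"xyz": [24, 33, 0], "angular": [0, 0, 0], "gripper": 0}, {"xyz": [0, 0, 0], "angular": [0, 0, 0], "gripper": 0}])

```text
clock: 7.6
tool_pos: [0.4473, -0.1148, 0.1996]
tcp_rot: [3.138, -0.005, 2.99]
force: [0.8, -1.0, -2.1]
width: 0.211
gripper_force: 30.0
```

>>> servo_tool(series=[{"xyz": [12, 35, 0], "angular": [0, 0, 0], "gripper": 0}, {"xyz": [12, 41, 0], "angular": [0, 0, 0], "gripper": 0}, {"xyz": [12, 41, 0], "angular": [0, 0, 0], "gripper": 0}, {"xyz": [11, 41, 0], "angular": [0, 0, 0], "gripper": 0}, {"xyz": [-6, 40, 0], "angular": [0, 0, 0], "gripper": 0}, {"xyz": [-8, 40, 0], "angular": [0, 0, 0], "gripper": 0}, {"xyz": [-8, 40, 0], "angular": [0, 0, 0], "gripper": 0}, {"xyz": [-8, 40, 0], "angular": [0, 0, 0], "gripper": 0}, {"xyz": [-8, 30, 0], "angular": [0, 0, -5], "gripper": 0}, {"xyz": [0, 0, 0], "angular": [0, 0, -5], "gripper": 0}])

```text
clock: 8.6
tool_pos: [0.498, 0.2301, 0.1996]
tcp_rot: [3.139, 0.002, -3.116]
force: [-0.6, -0.6, -1.4]
width: 0.212
gripper_force: 30.0
```

>>> servo_tool(series=[{"xyz": [0, 0, 0], "angular": [0, 0, -5], "gripper": 0}, {"xyz": [0, 0, 0], "angular": [0, 0, -5], "gripper": 0}, {"xyz": [0, 0, 0], "angular": [0, 0, 0], "gripper": 0}, {"xyz": [0, 0, 0], "angular": [0, 0, 0], "gripper": 0}])

```text
clock: 9.0
tool_pos: [0.4968, 0.2243, 0.1999]
tcp_rot: [-3.141, -0.0, -2.953]
force: [-0.0, -0.2, -2.0]
width: 0.212
gripper_force: 30.0
```

Run:
```python
from h import *
s,p,R=pose(); print(p,s['tcp_rot'],np.degrees(np.arctan2(R[1,1],R[0,1])),s['width'],s['force'])
print('d tool',R.T@(np.array([.5066,.2664,p[2]])-p))
for c in ['side','wrist','top']:
    im,d,e,P=rects(c,c+'2.png'); Q=(P-p)@R; a,b,zz=Q.T
    s=(abs(a)<.075)&(abs(b)<.03)&(zz>.01)&(zz<.07)
    print(c,s.sum(),[Q[s].min(0).round(3),Q[s].max(0).round(3)] if s.any() else '')
    f=s&(zz>.034)&(zz<.062)
    if f.any(): print(rect(Q,f), rect(P,f)[3])
```

```text
[0.49681228 0.22425253 0.19988994] [-3.14144331e+00 -2.84729301e-04 -2.95326245e+00] 100.79052820600222 0.21212765969028896 [-0.02568279 -0.18733771 -2.02130005]
d tool [-1.75054545e-02  3.95697839e-02 -1.08936879e-05]
side 288 [array([-0.042, -0.013,  0.011]), array([0.062, 0.017, 0.057])]
(np.int64(191), array([ 0.0102, -0.    ]), array([0.104, 0.029]), 3.91, np.float64(0.0384)) 6.88
wrist 1906 [array([ 0.012, -0.014,  0.01 ]), array([0.057, 0.015, 0.055])]
(np.int64(1746), array([0.0345, 0.0005]), array([0.045, 0.028]), 0.44, np.float64(0.0376)) 10.35
top 0
```

View pics/side2.png

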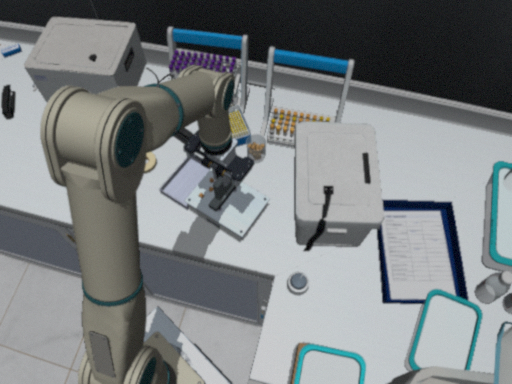

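Side view shows the scraper upright in the fingers above the cover at about (235, 170). The sole is 57 mm below the TCP, aligned to within 0.5°. I'll lower it between the bar and the crumbs.

>>> servo_tool(series=[{"xyz": [-9, 20, 0], "angular": [0, 0, -0.3], "gripper": 0}, {"xyz": [-8, 19, 0], "angular": [0, 0, 0], "gripper": 0}, {"xyz": [0, 0, 0], "angular": [0, 0, 0], "gripper": 0}, {"xyz": [0, 0, 12], "angular": [0, 0, 0], "gripper": 0}, {"xyz": [0, 0, 12], "angular": [0, 0, 0], "gripper": 0}, {"xyz": [0, 0, 10], "angular": [0, 0, 0], "gripper": 0}, {"xyz": [0, 0, 0], "angular": [0, 0, 0], "gripper": 0}, {"xyz": [0, 0, 0], "angular": [0, 0, 0], "gripper": 0}])

```text
clock: 9.95
tool_pos: [0.5056, 0.2656, 0.1656]
tcp_rot: [-3.141, -0.001, -2.946]
force: [-1.3, 0.4, -2.0]
width: 0.212
gripper_force: 30.0
```

Run:
```python
from h import *
s,p,R=pose(); print(p,np.degrees(np.arctan2(R[1,1],R[0,1])),s['force'])
im,d,e,P=rects('wrist','w3.png'); x,y,z=P.T
c0=np.array([.5145,.2415]); t=np.radians(11.05); ex=np.array([np.cos(t),np.sin(t)]); ey=np.array([-ex[1],ex[0]])
print('tcp in cover',(p[:2]-c0)@ex,(p[:2]-c0)@ey)
L=np.column_stack([(P[:,:2]-c0)@ex,(P[:,:2]-c0)@ey,z])
s=(abs(L[:,0])<.1)&(abs(L[:,1])<.13)&(abs(z-.065)<.008); print('plate z',np.median(z[s]))
hsv=cv2.cvtColor(im,cv2.COLOR_RGB2HSV); m=(hsv[...,1]>80)&(hsv[...,0]>5)&(hsv[...,0]<30)
n,l,st,ce=cv2.connectedComponentsWithStats(m.astype(np.uint8))
for i in range(1,n):
    if st[i,4]>60:
        Q=cloud(e,d,l==i)
        if len(Q): Q2=np.column_stack([(Q[:,:2]-c0)@ex,(Q[:,:2]-c0)@ey,Q[:,2]]); print(ce[i].round(0),st[i,4],Q2.min(0).round(3),Q2.max(0).round(3))
```

```text
[0.50561259 0.26562177 0.16557797] 101.20644576269915 [-1.2979525   0.36907694 -1.95295255]
tcp in cover -0.004099326082389246 0.025377968234852263
plate z 0.0637258446897952
[312. 158.] 232 [-0.038  0.064  0.07 ] [-0.025  0.08   0.073]
[297. 195.] 201 [-0.005  0.053  0.068] [0.009 0.067 0.074]
[316. 225.] 144 [0.024 0.072 0.065] [0.036 0.084 0.075]
[208. 316.] 551 [-0.035  0.014  0.291] [-0.016  0.016  0.307]
[309. 317.] 549 [-0.035  0.036  0.289] [-0.015  0.038  0.307]
[257. 375.] 4672 [-0.027 -0.017  0.296] [-0.012  0.059  0.318]
```

View pics/w3.png

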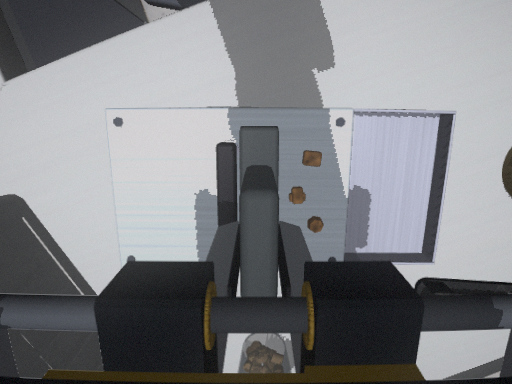

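Wrist view: scraper block at (260, 200) next to the bar; crumbs at (312, 158), (297, 195) and (316, 225); tray to the right. The sole still has 14 mm to spare from the nearest crumb, so I'll lower it and push.

>>> servo_tool(series=[{"xyz": [0, 0, 12], "angular": [0, 0, 0], "gripper": 0}, {"xyz": [0, 0, 12], "angular": [0, 0, 0], "gripper": 0}, {"xyz": [0, 0, 10], "angular": [0, 0, 0], "gripper": 0}, {"xyz": [0, 0, 6], "angular": [0, 0, 0], "gripper": 0}, {"xyz": [0, 0, 2], "angular": [0, 0, 0], "gripper": 0}, {"xyz": [0, 0, 0], "angular": [0, 0, 0], "gripper": 0}, {"xyz": [0, 0, 0], "angular": [0, 0, 0], "gripper": 0}])

```text
clock: 10.7
tool_pos: [0.5061, 0.2664, 0.1243]
tcp_rot: [3.141, 0.001, -2.945]
force: [0.0, -0.7, -2.3]
width: 0.211
gripper_force: 30.0
```

>>> servo_tool(series=[{"xyz": [0, 4, 1], "angular": [0, 0, 0], "gripper": 0}, {"xyz": [0, 8, 0], "angular": [0, 0, 0], "gripper": 0}, {"xyz": [0, 8, 0], "angular": [0, 0, 0], "gripper": 0}, {"xyz": [0, 8, 0], "angular": [0, 0, 0], "gripper": 0}, {"xyz": [0, 8, 0], "angular": [0, 0, 0], "gripper": 0}, {"xyz": [0, 8, 0], "angular": [0, 0, 0], "gripper": 0}, {"xyz": [0, 8, 0], "angular": [0, 0, 0], "gripper": 0}, {"xyz": [0, 8, 0], "angular": [0, 0, 0], "gripper": 0}, {"xyz": [0, 8, 0], "angular": [0, 0, 0], "gripper": 0}, {"xyz": [0, 8, 0], "angular": [0, 0, 0], "gripper": 0}])

```text
clock: 11.7
tool_pos: [0.4908, 0.3416, 0.123]
tcp_rot: [3.141, -0.0, -2.945]
force: [0.3, 0.3, -2.0]
width: 0.208
gripper_force: 30.0
```

>>> servo_tool(series=[{"xyz": [0, 7, 0], "angular": [0, 0, 0], "gripper": 0}, {"xyz": [0, 3, 0], "angular": [0, 0, 0], "gripper": 0}, {"xyz": [0, 0, 0], "angular": [0, 0, 0], "gripper": 0}, {"xyz": [0, 0, 0], "angular": [0, 0, 0], "gripper": 0}])

```text
clock: 12.1
tool_pos: [0.4891, 0.3502, 0.123]
tcp_rot: [-3.141, -0.0, -2.946]
force: [-0.1, 0.2, -3.3]
width: 0.207
gripper_force: 30.0
```

```bash
cat >> h.py <<'E'
c0=np.array([.5145,.2415]); th=np.radians(11.05); ex=np.array([np.cos(th),np.sin(th)]); ey=np.array([-ex[1],ex[0]])
def crumbs(c,name):
    s,p,R=pose(); print(p,np.degrees(np.arctan2(R[1,1],R[0,1])),s['force'],s['clock']); print('tcp in cover',(p[:2]-c0)@ex,(p[:2]-c0)@ey)
    im,d,e,P=rects(c,name)
    hsv=cv2.cvtColor(im,cv2.COLOR_RGB2HSV); m=(hsv[...,1]>80)&(hsv[...,0]>5)&(hsv[...,0]<30)
    n,l,st,ce=cv2.connectedComponentsWithStats(m.astype(np.uint8))
    for i in range(1,n):
        Q=cloud(e,d,l==i)
        if st[i,4]>4 and len(Q):
            Q2=np.column_stack([(Q[:,:2]-c0)@ex,(Q[:,:2]-c0)@ey,Q[:,2]])
            if abs(Q2[0,0])<.11 and -.13<Q2[0,1]<.25 and Q2[0,2]<.2: print(ce[i].round(0),st[i,4],Q2.min(0).round(3),Q2.max(0).round(3))
    return im,d,e,P
E
python3 - <<'E'
from h import *
crumbs('wrist','w4.png')
crumbs('side','s4.png')
E
```

```text
[0.48911547 0.35017232 0.12299952] 101.23137426465854 [-0.09790471  0.15417363 -3.30310428] 12.1
tcp in cover -0.004085167074315322 0.11152290776152848
[283. 154.] 112 [-0.038  0.13   0.008] [-0.027  0.138  0.012]
[284. 191.] 176 [-0.004  0.13   0.007] [0.01  0.143 0.014]
[289. 218.] 88 [0.024 0.136 0.009] [0.033 0.145 0.019]
[0.48918574 0.35002973 0.12301805] 101.21545928269798 [ 0.12124376 -0.51865187 -1.89883574] 12.15
tcp in cover -0.004043534116207172 0.11136949758147648
```

View pics/w4.png

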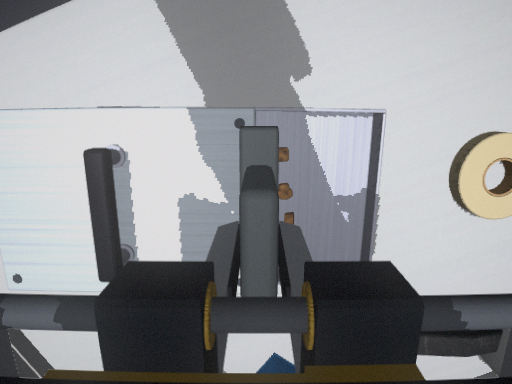

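All three crumbs now lie in the tray, at (283, 154), (284, 191) and (289, 218), at about 1 cm height. I'll lift straight up and take the scraper back.

>>> servo_tool(series=[{"xyz": [0, 0, -15], "angular": [0, 0, 0], "gripper": 0}, {"xyz": [0, 0, -30], "angular": [0, 0, 0], "gripper": 0}, {"xyz": [0, 0, -32], "angular": [0, 0, 0], "gripper": 0}, {"xyz": [16, -40, 0], "angular": [0, 0, 0], "gripper": 0}, {"xyz": [16, -40, 0], "angular": [0, 0, 0], "gripper": 0}, {"xyz": [17, -40, 0], "angular": [0, 0, 0], "gripper": 0}, {"xyz": [17, -40, 0], "angular": [0, 0, 0], "gripper": 0}, {"xyz": [17, -41, 0], "angular": [0, 0, 0], "gripper": 0}, {"xyz": [17, -41, 0], "angular": [0, 0, 0], "gripper": 0}, {"xyz": [16, -41, 0], "angular": [0, 0, 0], "gripper": 0}])

```text
clock: 13.2
tool_pos: [0.4298, 0.0484, 0.2004]
tcp_rot: [-3.141, 0.001, -2.946]
force: [1.6, -0.6, -1.8]
width: 0.211
gripper_force: 30.0
```

>>> servo_tool(series=[{"xyz": [3, -42, 0], "angular": [0, 0, 0], "gripper": 0}, {"xyz": [3, -43, 0], "angular": [0, 0, 0], "gripper": 0}, {"xyz": [3, -43, 0], "angular": [0, 0, 0], "gripper": 0}, {"xyz": [4, -43, 0], "angular": [0, 0, 0], "gripper": 0}, {"xyz": [0, 0, 0], "angular": [0, 0, 7], "gripper": 0}, {"xyz": [0, 0, 0], "angular": [0, 0, 7], "gripper": 0}, {"xyz": [0, 0, 0], "angular": [0, 0, 6], "gripper": 0}, {"xyz": [0, 0, 0], "angular": [0, 0, 0], "gripper": 0}])

```text
clock: 14.0
tool_pos: [0.4508, -0.1202, 0.2002]
tcp_rot: [-3.141, 0.0, 2.988]
force: [-0.4, 0.3, -1.5]
width: 0.21
gripper_force: 30.0
```

Run:
```python
from h import *
s,p,R=pose(); print(p,s['tcp_rot'],np.degrees(np.arctan2(R[1,1],R[0,1])),s['width'],s['force'])
print('d tool',R.T@(np.array([.5222,-.262,p[2]])-p))
im,d,e,P=rects('wrist'); Q=(P-p)@R; a,b,zz=Q.T
s=(abs(a)<.075)&(abs(b)<.03)&(zz>.034)&(zz<.062); print(rect(Q,s))
print([ (r['position'],r['confidence']) for r in nets.recognise('wrist','timer')])
im,d,e,P=rects('side'); P=P[(abs(P[:,0]-.715)<.06)&(P[:,2]<.0)];
```

```text
[ 0.45081687 -0.12024462  0.2001598 ] [-3.14139063e+00  3.65627678e-05  2.98753072e+00] 81.17290076220318 0.20993189927717046 [-0.36908148  0.32953542 -1.4501524 ]
d tool [-9.22904862e-02 -1.29122446e-01  2.94597467e-05]
(np.int64(1758), array([0.0346, 0.0008]), array([0.028, 0.045]), 89.85, np.float64(0.0377))
[([0.4816, -0.0813, 0.0465], 0.92)]
```

>>> servo_tool(series=[{"xyz": [-23, -32, 0], "angular": [0, 0, 0], "gripper": 0}, {"xyz": [-23, -32, 0], "angular": [0, 0, 0], "gripper": 0}, {"xyz": [-23, -32, 0], "angular": [0, 0, 0], "gripper": 0}, {"xyz": [-23, -33, 0], "angular": [0, 0, 0], "gripper": 0}, {"xyz": [0, 0, 30], "angular": [0, 0, 0], "gripper": 0}, {"xyz": [0, 0, 35], "angular": [0, 0, 0], "gripper": 0}, {"xyz": [0, 0, 35], "angular": [0, 0, 0], "gripper": 0}, {"xyz": [0, 0, 25], "angular": [0, 0, 0], "gripper": 0}, {"xyz": [0, 0, 10], "angular": [0, 0, 0], "gripper": 0}, {"xyz": [0, 0, 3], "angular": [0, 0, 0], "gripper": 0}])

```text
clock: 15.15
tool_pos: [0.5218, -0.261, 0.0612]
tcp_rot: [3.141, -0.002, 2.99]
force: [-0.1, -0.7, -2.1]
width: 0.21
gripper_force: 30.0
```

>>> servo_tool(series=[{"xyz": [0, 0, 2], "angular": [0, 0, 0], "gripper": 0}, {"xyz": [0, 0, 2], "angular": [0, 0, 0], "gripper": 0}, {"xyz": [0, 0, 0], "angular": [0, 0, 0], "gripper": 0}])

```text
clock: 15.45
tool_pos: [0.523, -0.2616, 0.059]
tcp_rot: [-3.141, 0.002, 2.989]
force: [0.4, -0.1, -2.4]
width: 0.212
gripper_force: 30.0
```

>>> servo_tool(series=[{"xyz": [0, 0, 1], "angular": [0, 0, 0], "gripper": 0}, {"xyz": [0, 0, 1], "angular": [0, 0, 0], "gripper": 0}, {"xyz": [0, 0, 0], "angular": [0, 0, 0], "gripper": 0}, {"xyz": [0, 0, 0], "angular": [0, 0, 0], "gripper": 0}])

```text
clock: 15.85
tool_pos: [0.5233, -0.2617, 0.057]
tcp_rot: [-3.141, 0.002, 2.989]
force: [0.8, -0.6, 6.0]
width: 0.209
gripper_force: 30.0
```

>>> servo_tool(series=[{"xyz": [0, 0, 0], "angular": [0, 0, 0], "gripper": 0.3}, {"xyz": [0, 0, 0], "angular": [0, 0, 0], "gripper": 0.6}, {"xyz": [0, 0, 0], "angular": [0, 0, 0], "gripper": 0.8}, {"xyz": [0, 0, 0], "angular": [0, 0, 0], "gripper": 0.8}, {"xyz": [0, 0, 0], "angular": [0, 0, 0], "gripper": 0.8}, {"xyz": [0, 0, 0], "angular": [0, 0, 0], "gripper": 0.8}, {"xyz": [0, 0, 0], "angular": [0, 0, 0], "gripper": 0.8}])

```text
clock: 16.55
tool_pos: [0.5223, -0.2613, 0.056]
tcp_rot: [3.142, -0.0, 2.989]
force: [-0.2, -1.0, 0.5]
width: 0.77
gripper_force: 0.0
```

>>> servo_tool(series=[{"xyz": [0, 0, -20], "angular": [0, 0, 0], "gripper": 0.8}, {"xyz": [0, 0, -35], "angular": [0, 0, 0], "gripper": 0.8}, {"xyz": [0, 0, -40], "angular": [0, 0, 0], "gripper": 0.8}, {"xyz": [0, 0, -40], "angular": [0, 0, 0], "gripper": 0.8}, {"xyz": [0, 0, -8], "angular": [0, 0, 0], "gripper": 0.8}, {"xyz": [23, 32, 0], "angular": [0, 0, 0], "gripper": 1}, {"xyz": [23, 32, 0], "angular": [0, 0, 0], "gripper": 1}, {"xyz": [23, 32, 0], "angular": [0, 0, 0], "gripper": 1}, {"xyz": [24, 33, 0], "angular": [0, 0, 0], "gripper": 1}, {"xyz": [0, 0, 0], "angular": [0, 0, 0], "gripper": 1}])

```text
clock: 17.55
tool_pos: [0.4468, -0.1144, 0.1983]
tcp_rot: [3.139, -0.005, 2.995]
force: [0.1, -0.5, 0.3]
width: 1.001
gripper_force: 0.0
```

Run:
```python
from h import *
for c in ['wrist','top']:
    im,d,e,P=rects(c,c+'5.png'); x,y,z=P.T
    n=(abs(x-.52)<.08)&(abs(y+.26)<.06)
    print(c,rect(P,n&(z>.09)&(z<.112)),rect(P,n&(z>.012)&(z<.03)))
    q=(abs(x-.515)<.08)&(abs(y-.24)<.06)&(z>.09)&(z<.11)
    if q.any(): print('bar',rect(P,q))
    print([r['position'] for r in nets.recognise(c,'timer')])
```

```text
wrist (np.int64(90), array([ 0.4942, -0.2613]), array([0.006, 0.015]), 35.16, np.float64(0.098)) (np.int64(701), array([ 0.5239, -0.2609]), array([0.029, 0.116]), 81.1, np.float64(0.0197))
[[0.475, -0.0905, 0.0424]]
top (np.int64(166), array([ 0.5219, -0.2618]), array([0.023, 0.063]), 81.64, np.float64(0.0995)) (np.int64(190), array([ 0.5262, -0.261 ]), array([0.029, 0.106]), 81.34, np.float64(0.0202))
bar (np.int64(184), array([0.5152, 0.2413]), array([0.099, 0.016]), 11.05, np.float64(0.0989))
[[0.4882, -0.0857, 0.0458]]
```

The scraper is standing at its original place and the bar hasn't moved. Back to the box.

>>> servo_tool(series=[{"xyz": [12, 35, 0], "angular": [0, 0, 0], "gripper": 1}, {"xyz": [12, 41, 0], "angular": [0, 0, 0], "gripper": 1}, {"xyz": [12, 41, 0], "angular": [0, 0, 0], "gripper": 1}, {"xyz": [11, 41, 0], "angular": [0, 0, 0], "gripper": 1}, {"xyz": [-6, 40, 0], "angular": [0, 0, 0], "gripper": 1}, {"xyz": [-8, 40, 0], "angular": [0, 0, 0], "gripper": 1}, {"xyz": [-8, 40, 0], "angular": [0, 0, 0], "gripper": 1}, {"xyz": [-8, 40, 0], "angular": [0, 0, 0], "gripper": 1}, {"xyz": [-8, 30, 0], "angular": [0, 0, -5], "gripper": 1}, {"xyz": [0, 0, 0], "angular": [0, 0, -5], "gripper": 1}])

```text
clock: 18.75
tool_pos: [0.4965, 0.2301, 0.1983]
tcp_rot: [3.139, 0.002, -3.113]
force: [-1.1, -0.3, -0.8]
width: 0.998
gripper_force: 0.0
```

>>> servo_tool(series=[{"xyz": [0, 0, 0], "angular": [0, 0, -5], "gripper": 1}, {"xyz": [0, 0, 0], "angular": [0, 0, -5], "gripper": 1}, {"xyz": [0, 0, 0], "angular": [0, 0, 0], "gripper": 1}, {"xyz": [0, 0, 0], "angular": [0, 0, 0], "gripper": 1}])

```text
clock: 19.15
tool_pos: [0.495, 0.2247, 0.1987]
tcp_rot: [-3.141, -0.0, -2.949]
force: [-0.1, -0.0, -0.1]
width: 1.0
gripper_force: 0.0
```

Run:
```python
from h import *
im,d,e,P=crumbs('wrist','w6.png'); s,p,R=pose(); x,y,z=P.T
q=(abs(x-.515)<.08)&(abs(y-.24)<.06)&(z>.088)&(z<.11)
r=rect(P,q); print('bar',r); print('plate',rect(P,(abs(x-.515)<.11)&(abs(y-.24)<.13)&(abs(z-.065)<.008)))
print('d tool',R.T@(np.array([.5148,.2415,p[2]])-p))
```

```text
[0.49497561 0.22474368 0.19873825] 101.02005613214551 [-0.11141765 -0.04454508 -0.08875452] 19.15
tcp in cover -0.022374026123980987 -0.012703512371466837
[383. 162.] 87 [-0.038  0.127  0.009] [-0.027  0.138  0.012]
[383. 191.] 117 [-0.004  0.128  0.008] [0.009 0.143 0.013]
[386. 213.] 80 [0.024 0.135 0.009] [0.035 0.144 0.018]Traceback (most recent call last):
  File "<stdin>", line 2, in <module>
  File "h.py", line 32, in crumbs
    Q=cloud(e,d,l==i)
  File "h.py", line 13, in cloud
    n=cv2.undistortPoints(np.stack([u,v],1).astype(float)[:,None],K,D)[:,0]
      ~~~~~~~~~~~~~~~~~~~^^^^^^^^^^^^^^^^^^^^^^^^^^^^^^^^^^^^^^^^^^^^^
cv2.error: OpenCV(4.12.0) /io/opencv/modules/calib3d/src/undistort.dispatch.cpp:347: error: (-215:Assertion failed) CV_IS_MAT(_src) && CV_IS_MAT(_dst) && (_src->rows == 1 || _src->cols == 1) && (_dst->rows == 1 || _dst->cols == 1) && _src->cols + _src->rows - 1 == _dst->rows + _dst->cols - 1 && (CV_MAT_TYPE(_src->type) == CV_32FC2 || CV_MAT_TYPE(_src->type) == CV_64FC2) && (CV_MAT_TYPE(_dst->type) == CV_32FC2 || CV_MAT_TYPE(_dst->type) == CV_64FC2) in function 'cvUndistortPointsInternal'
```

View pics/w6.png

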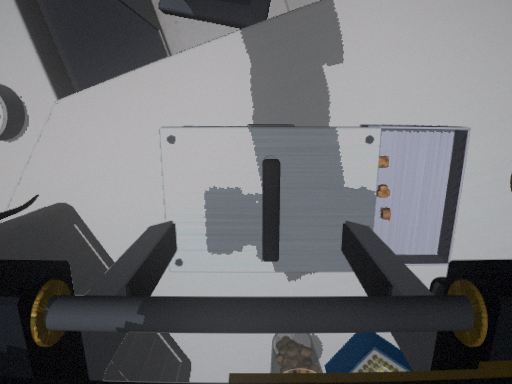

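Wrist view: bar at (271, 210) between the fingers; crumbs in the tray at (383, 162), (383, 191) and (386, 213). I'll centre over the bar and descend.

>>> servo_tool(series=[{"xyz": [-12, 7, 0], "angular": [0, 0, 0], "gripper": 1}, {"xyz": [-11, 6, 0], "angular": [0, 0, 0], "gripper": 1}, {"xyz": [0, 0, 20], "angular": [0, 0, 0], "gripper": 1}, {"xyz": [0, 0, 30], "angular": [0, 0, 0], "gripper": 1}, {"xyz": [0, 0, 20], "angular": [0, 0, 0], "gripper": 1}, {"xyz": [0, 0, 0], "angular": [0, 0, 0], "gripper": 1}, {"xyz": [0, 0, 0], "angular": [0, 0, 0], "gripper": 1}])

```text
clock: 19.9
tool_pos: [0.5145, 0.2428, 0.1293]
tcp_rot: [-3.141, 0.0, -2.946]
force: [0.8, -0.8, 0.9]
width: 1.002
gripper_force: 0.0
```

Run:
```python
from h import *
im,d,e,P=rects('wrist'); s,p,R=pose(); x,y,z=P.T; print(p,s['force'])
print('bar',rect(P,(abs(x-.515)<.08)&(abs(y-.24)<.03)&(z>.088)&(z<.11)),'plate z',np.median(z[(abs(x-.515)<.06)&(abs(y-.24)<.1)&(abs(z-.065)<.008)]))
print('d tool',R.T@(np.array([.5148,.2415,p[2]])-p))
```

```text
[0.51498287 0.24309976 0.12995976] [0.47352131 1.14148223 0.14544286]
bar (np.int64(2927), array([0.5175, 0.241 ]), array([0.1  , 0.016]), 10.66, np.float64(0.0975)) plate z 0.06368835419325762
d tool [ 4.90090065e-04 -1.53378012e-03 -1.16059391e-06]
```

>>> servo_tool(series=[{"xyz": [-1, -1.5, 15], "angular": [0, 0, 0], "gripper": 1}, {"xyz": [0, 0, 20], "angular": [0, 0, 0], "gripper": 1}, {"xyz": [0, 0, 15], "angular": [0, 0, 0], "gripper": 1}, {"xyz": [0, 0, 7], "angular": [0, 0, 0], "gripper": 1}, {"xyz": [0, 0, 0], "angular": [0, 0, 0], "gripper": 0}, {"xyz": [0, 0, 0], "angular": [0, 0, 0], "gripper": 0}, {"xyz": [0, 0, 0], "angular": [0, 0, 0], "gripper": 0}, {"xyz": [0, 0, 0], "angular": [0, 0, 0], "gripper": 0}, {"xyz": [0, 0, 0], "angular": [0, 0, 0], "gripper": 0}, {"xyz": [0, 0, 0], "angular": [0, 0, 0], "gripper": 0}])

```text
clock: 20.95
tool_pos: [0.5155, 0.2417, 0.0723]
tcp_rot: [3.141, 0.0, -2.945]
force: [-0.4, 0.0, 0.7]
width: 0.524
gripper_force: 0.0
```

>>> servo_tool(series=[{"xyz": [0, 0, 0], "angular": [0, 0, 0], "gripper": 0}, {"xyz": [0, 0, 0], "angular": [0, 0, 0], "gripper": 0}, {"xyz": [0, 0, 0], "angular": [0, 0, 0], "gripper": 0}, {"xyz": [0, 0, 0], "angular": [0, 0, 0], "gripper": 0}, {"xyz": [0, 0, 0], "angular": [0, 0, 0], "gripper": 0}, {"xyz": [0, 0, 0], "angular": [0, 0, 0], "gripper": 0}, {"xyz": [0, 0, 0], "angular": [0, 0, 0], "gripper": 0}])

```text
clock: 21.65
tool_pos: [0.5154, 0.2412, 0.072]
tcp_rot: [-3.141, -0.0, -2.945]
force: [0.3, -1.2, -0.7]
width: 0.165
gripper_force: 30.0
```

>>> servo_tool(series=[{"xyz": [0, 0, 0], "angular": [0, 0, 0], "gripper": 0}, {"xyz": [0, 0, 0], "angular": [0, 0, 0], "gripper": 0}, {"xyz": [0, 0, -2], "angular": [0, 0, 0], "gripper": 0}, {"xyz": [0, 0, -3], "angular": [0, 0, 0], "gripper": 0}, {"xyz": [0, 0, -3], "angular": [0, 0, 0], "gripper": 0}, {"xyz": [0, 0, 0], "angular": [0, 0, 0], "gripper": 0}])

```text
clock: 22.25
tool_pos: [0.5155, 0.2419, 0.0803]
tcp_rot: [3.141, 0.0, -2.945]
force: [0.5, -0.4, -4.6]
width: 0.167
gripper_force: 30.0
```

```bash
cat >> h.py <<'E'
def level():
    s,p,R=pose(); print(p,s['force'],s['moment'],s['width'],s['gripper_force'])
    for c in ['wrist','side']:
        e=ext(c); im,d=vision.capture(c); save(c+'_%d.png'%(100*s['clock']),im)
        P=cloud(e,d,np.ones(d.shape,bool)); zp=p[2]-.008
        sel=(abs((P[:,:2]-c0)@ex)<.074)&(abs((P[:,:2]-c0)@ey)<.106)&(abs(P[:,2]-zp)<.014)
        Q=P[sel]
        for _ in range(3):
            A=np.c_[Q[:,:2]-c0,np.ones(len(Q))]; k=np.linalg.lstsq(A,Q[:,2],rcond=None)[0]; Q=Q[abs(A@k-Q[:,2])<.004]
        print(c,len(Q),'slope cover x,y deg',np.degrees([k[:2]@ex,k[:2]@ey]).round(2),'z',k[2].round(4))
E
python3 -c "
from h import *
level()"
```

```text
[0.51550596 0.24193212 0.08034898] [ 0.49032529 -0.44249249 -4.62678717] [ 0.01519854 -0.03181876  0.03315674] 0.16659097146794272 29.996703565120697
wrist 49453 slope cover x,y deg [ 0.07 -0.03] z 0.072
side 1844 slope cover x,y deg [0.02 0.16] z 0.0737
```

Level, and the whole cover is off its seat (4.6 N). Lifting further.

>>> servo_tool(series=[{"xyz": [0, 0, -5], "angular": [0, 0, 0], "gripper": 0}, {"xyz": [0, 0, -9], "angular": [0, 0, 0], "gripper": 0}, {"xyz": [0, 0, -12], "angular": [0, 0, 0], "gripper": 0}, {"xyz": [0, 0, -13], "angular": [0, 0, 0], "gripper": 0}, {"xyz": [0, 0, -13], "angular": [0, 0, 0], "gripper": 0}, {"xyz": [0, 0, -13], "angular": [0, 0, 0], "gripper": 0}, {"xyz": [0, 0, -12], "angular": [0, 0, 0], "gripper": 0}, {"xyz": [0, 0, -9], "angular": [0, 0, 0], "gripper": 0}, {"xyz": [0, 0, -5], "angular": [0, 0, 0], "gripper": 0}, {"xyz": [0, 0, -1], "angular": [0, 0, 0], "gripper": 0}])

```text
clock: 23.35
tool_pos: [0.5157, 0.2417, 0.1727]
tcp_rot: [3.141, 0.001, -2.945]
force: [-0.0, -0.6, -4.6]
width: 0.165
gripper_force: 30.0
```

>>> servo_tool(series=[{"xyz": [0, 0, 0], "angular": [0, 0, 0], "gripper": 0}, {"xyz": [0, 0, 0], "angular": [0, 0, 0], "gripper": 0}, {"xyz": [0, 0, 0], "angular": [0, 0, 0], "gripper": 0}, {"xyz": [0, 0, 0], "angular": [0, 0, 0], "gripper": 0}, {"xyz": [0, 0, 0], "angular": [0, 0, 0], "gripper": 0}])

```text
clock: 23.85
tool_pos: [0.5153, 0.2416, 0.1718]
tcp_rot: [-3.141, -0.0, -2.945]
force: [1.4, 0.3, -5.1]
width: 0.164
gripper_force: 30.0
```

```bash
python3 -c "
from h import *
level()
im,d,e,P=rects('top'); x,y,z=P.T; n=(abs(x-.52)<.08)&(abs(y+.26)<.06); print(rect(P,n&(z>.09)&(z<.112)))
for r in nets.masks_of('top','tray')[:1]: print(r['confidence'])
"; ls pics
```

```text
[0.51528476 0.24156025 0.17181282] [ 1.35942769  0.30523631 -5.05239719] [ 0.07772194  0.0094188  -0.01157193] 0.16368676688436962 29.99683052301407
wrist 49260 slope cover x,y deg [-0.03 -0.06] z 0.1635
side 2188 slope cover x,y deg [-0.04  0.22] z 0.1653
(np.int64(165), array([ 0.522 , -0.2611]), array([0.02 , 0.063]), 81.68, np.float64(0.0994))
0.94
s4.png
side1.png
side2.png
side_2225.png
side_2385.png
top1.png
top2.png
top5.png
w1.png
w3.png
w4.png
w6.png
wrist2.png
wrist5.png
wrist_2225.png
wrist_2385.png
```

The cover is level at 100 mm lift and the scraper is upright. Handing in.

```bash
python3 -c "
from plant import workorder
print(workorder.close_job())"
```

```text
the job is handed in; nothing more can be done
None
```

I handed the job in with all steps done, though no verdict came back: the three crumbs were pushed into the tray, the scraper is standing upright back at its original place, and the cover is held level about 100 mm above the open box.

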